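# Slide the standing oiler bottle home into its bay

### The job

Push the standing oiler bottle low on its body, gently, so that it slides over the bench without tipping, into the narrow empty bay, and leave it there upright, fully home against the bay's back wall. Only push it, with the fingertips or the outside of the fingers: do not grip or lift it. Leave the brush tin in the wide bay and the loose parts round about where they are.

Things in the scene. Friction and masses are not known exactly. Their poses are not given: they have to be found in the camera images.
- oiler_bottle: Small squeeze oiler bottle standing on its base, nozzle up: greyish body with a pale label, black tapering nozzle. 97 mm tall; round, 32 mm across up to z = 60 mm, then tapering to the nozzle. About 0.11 kg (hidden, 0.8 to 1.3 times that), centre of mass about 33 mm up. Origin: centre of its underside. z axis: up through the nozzle. Friction on the bench about 0.6.
- narrow_bay: Empty bent sheet-metal bay fixed to the bench, the bottle's place: back wall and two side walls, 30 mm high, 3 mm thick, no floor. 60 mm wide inside; side walls run 40 mm forward from the back wall, then lips 18 mm long flare outward by 0.5 rad. Origin: on the bench, in mid-width, on the inside face of the back wall. It opens along its own -x axis; y runs across, z up.
- bay_seat (a point): Point on the bench inside the narrow bay, 16.5 mm in front of the back wall in mid-width: where the middle of the bottle's underside comes to stand when the bottle is home. Axes as the narrow bay's.
- wide_bay: Like the narrow bay, fixed, but 90 mm wide inside, side walls 50 mm long and then the same flared lips; 30 mm high. The brush tin stands in it. Origin on the bench, in mid-width, on the inside face of its back wall; opens along its own -x.
- brush_tin: Tin used as a pot, 72 mm across and 93 mm high, with a paint brush and scribers standing in it up to 192 mm. Loose, stands in the wide bay. Origin: centre of its underside. Not to be moved.
- casting: Bystander: dark cast bracket with an upright hub on a square flange, 46x48 mm and 56 mm high, loose, behind and between the bays. Origin: centre of its underside.
- bearing_ring: Bystander: thick machined ring lying flat, 70 mm across, 30 mm high, loose, near the front edge on the left. Origin: centre of its underside.
- hex_bolt: Bystander: big hexagon bolt lying on its side, 36x87x34 mm, loose, behind the bays on the right. Origin: centre of its underside, length along its y axis. Right of it and of the bays stand fixed parts bins with a long tray on top: cross them with the fingertips 0.38 m or more above the bench.
Mind the look-alikes: they are no part of the job. Leave any green or purple look-alike of the oiler_bottle alone.

How it is judged:
By the outcome, as a careful person would: the job done as asked, in the order asked, and still so for the second after the job is handed in, with the robot touching nothing.
It also fails if it takes over 58 s, if anything falls off the work surface, if the arm or the gripper's body presses on something with over 40 N, if the wrist force passes 120 N, or if a joint passes its speed limit or range.

### The arm

A 6-joint arm with a two-finger parallel gripper is mounted at the origin on a cart in front of the work surface, level with it; the furniture and walls round the work are solid. World frame = base frame: x ahead of the robot, y to its left, z up, the work surface at z = 0. Lengths are in m, angles in rad, forces in N, time in s.
With the tool pointing down it reaches from about 0.275 to 0.875 m from the base axis. Payload 12.5 kg.
Tool frame: the origin (TCP) lies on the centre line of the jaws, within the pads' length; the fingertips stand r.finger_overhang ahead of it and the grasp point (between the pads) lies 3 mm ahead of it (r.finger_overhang is the distance from the TCP to the fingertips, in m); z points along the fingers, y is the line along which they close (so a half turn about z gives the same grasp; the last joint's range is limited). The gripper opens to 85 mm and grips with 20 to 120 N. Pads are 22 mm wide; open, the fingers measure 114 mm over their backs; the gripper's body (76 mm by 85 mm) begins 54 mm behind the grasp point. The pads swing forward as they close: fully open they stand 13 mm farther back than shut.
Start: joints at [-1.227, 0.351, 1.652, -0, 1.139, -0.085], TCP at [0.229, -0.5, 0.253] pointing down, gripper open.
Joint ranges: [-2.75, 2.75], [-0.79, 2.1], [0.01, 2.65], [-1.57, 4.71], [0.07, 3.14], [-2.87, 2.87]. Speed limits (rad/s): [2.22, 2.22, 2.79, 3.14, 3.14, 3.14].

### API

Orientations are given as a unit quaternion [x, y, z, w].
In Python, from cell import r, optics gives the robot as it stands. The module is installed in compiled form; this text tells all that it offers. Calls block until the motion is done:
- r.move_to(position, orientation): joint-space move of the TCP to a pose.
- r.move_linear(position, rot=None, vel=0.15): straight line of the TCP; rot=None keeps the orientation; vel is the mean speed in m/s.
- r.set_joints(angles): joint-space move.
- r.set_gripper(opening, squeeze=None): opening from 0.0 (shut) to 1.0 (fully open); squeeze is the grip in N (None keeps the last); returns when the fingers have stopped.
- r.sleep(seconds).
- r.inverse_kinematics(position, orientation): joint angles nearest the present ones, or None.
- optics.get_image(name): name is "side" or "top" or "wrist"; returns a dict with "pixels" (400x640x3 uint8, red, green, blue), "depth" (400x640 float32, m along the optical axis (not along the pixel's ray), 0 where there is no reading), "fx", "fy", "cx", "cy" (pixels), "camera_from_world" (4x4, takes a point from world to camera coordinates); the wrist camera has in their place "mount" (4x4, takes a point from camera to tool coordinates, whose origin is the TCP and whose axes are the flange's). Camera axes: x right, y down, z forward; pixel columns grow to the right and rows downward; lengths in m; the calibration is good to about 2 mm. A picture is of the moment at which its call begins: read the wrist's pose just before it.
A pose or a line that the arm cannot do raises r.PlanningError and nothing moves.
- r.hand_in(): hands the job in; it is judged then, once.
Readings, each from a call of its own:
- r.current_t(): time.
- r.current_q(): joint angles.
- r.current_qvel(): joint speeds.
- r.current_effort(): joint torques, N m.
- r.current_tool_pos(): TCP position.
- r.current_ee_rot(): TCP orientation.
- r.current_contact_force(): force on the tool from outside, world axes, zero at the start.
- r.current_torque(): the same for the moment, N m.
- r.current_opening(): opening from 0.0 (shut) to 1.0 (fully open).
- r.current_finger_force(): force on a finger pad.
Only numpy, scipy, OpenCV 4.12 (cv2) and the standard library are available. Lean on these libraries where they do the work, as an engineer would, in place of code of your own. Each camera call takes 0.05 s, during which the arm holds its last target. There are 200 camera calls.

## Working session

There is one attempt and no reset: what is moved stays moved. The work goes in short steps, each a Python script; the robot and the scene stay as the last script left them, time stands still between calls to the robot, and variables do not carry over. Pictures are saved under pics/ and viewed, at most 10 in all, crops included, and the job is handed in when it is done.

```bash
mkdir -p pics
cat > h.py <<'E'
import numpy as np, cv2
from cell import r, optics
def grab(n):
    d=optics.get_image(n)
    return d
def cloud(d):
    z=d["depth"]; v,u=np.mgrid[0:400,0:640]
    P=np.stack([(u-d["cx"])/d["fx"]*z,(v-d["cy"])/d["fy"]*z,z,np.ones_like(z)],-1)
    return (P@np.linalg.inv(d["camera_from_world"]).T)[...,:3]
def save(n,d): cv2.imwrite(f"pics/{n}.png",d["pixels"][...,::-1])
E
python3 - <<'E'
from h import *
for n in("top","side"):
    d=grab(n);save(n+"0",d);np.save(n+"0.npy",cloud(d))
    print(n,d["fx"],np.linalg.inv(d["camera_from_world"]).round(3).tolist())
print(r.current_t(),r.finger_overhang,r.current_ee_rot())
E
```

```text
top 365.55999505837195 [[0.017, -0.984, 0.177, 0.404], [-1.0, -0.014, 0.018, 0.012], [-0.015, -0.178, -0.984, 0.94], [0.0, 0.0, 0.0, 1.0]]
side 508.22361094240733 [[-0.935, -0.196, 0.297, 0.246], [-0.356, 0.504, -0.787, 0.841], [0.005, -0.841, -0.541, 0.619], [0.0, 0.0, 0.0, 1.0]]
0.1 0.022 [ 9.77106973e-01  2.12747876e-01 -7.05840385e-05 -5.47595825e-04]
```

View pics/top0.png

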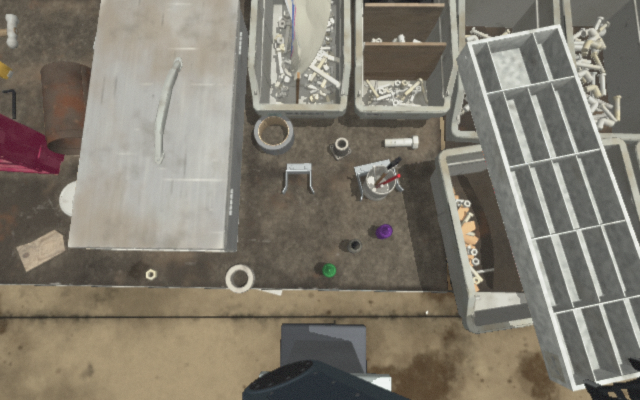

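View pics/side0.png

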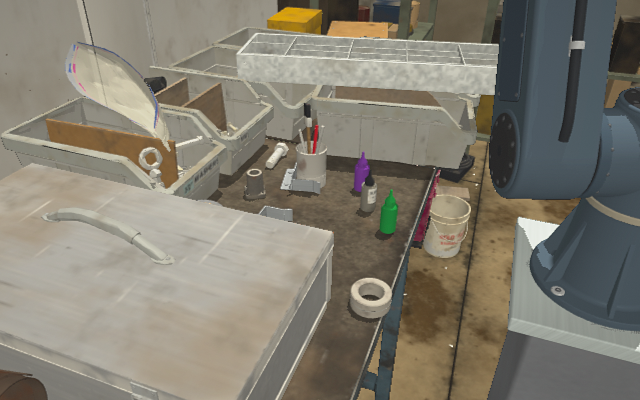

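Three bottles are in view. In the top image they are grey/black at (354,245), green at (329,270) and purple at (384,231). The grey one, at side (369,193) with the pale label, fits the description; green and purple are the look-alikes. The narrow bay is at top (298,178), and the tin stands in the wide bay at (380,180). Next I'll confirm with a crop and measure.

Run:
```python
import numpy as np,cv2
a=cv2.imread("pics/top0.png")[150:285,260:420];b=cv2.imread("pics/side0.png")[145:245,250:420]
a=cv2.resize(a,(480,405),interpolation=2);b=cv2.resize(b,(680,400),interpolation=2)[:, 370:680]
c=np.zeros((405,790,3),np.uint8);c[:,:480]=a;c[:400,480:]=b;cv2.imwrite("pics/crop.png",c)
T=np.load("top0.npy");S=np.load("side0.npy")
def circ(P):
    A=np.c_[2*P[:,:2],np.ones(len(P))];s=np.linalg.lstsq(A,(P[:,:2]**2).sum(1),rcond=None)[0]
    return s[:2].round(4),np.sqrt(s[2]+s[:2]@s[:2]).round(4)
for n,(u,v) in dict(oiler=(369,193),green=(389,215),purple=(361,175)).items():
    w=S[v-35:v+25,u-13:u+13].reshape(-1,3);k=(w[:,2]>.012)&(w[:,2]<.055)
    m=np.median(w[k],0);k&=np.linalg.norm(w[:,:2]-m[:2],axis=1)<.02
    print(n,k.sum(),circ(w[k]), "med",m)
for n,(u,v) in dict(oiler=(354,245),green=(329,270),purple=(384,231)).items():
    w=T[v-10:v+10,u-10:u+10].reshape(-1,3);k=(w[:,2]>.06);print(n,w[k].mean(0).round(4),w[:,2].max())
w=T[155:200,275:325].reshape(-1,3);k=(w[:,2]>.022)&(w[:,2]<.04);q=w[k]
print("bay",len(q));print(q[np.argsort(q[:,0])][::3].round(3).tolist())
print("bench z",np.median(T[200:230,280:340,2]),"bench front edge",T[285:289,300])
w=S[200:225,250:300].reshape(-1,3);k=(w[:,2]>.022)&(w[:,2]<.04);print("bay side",w[k].min(0),w[k].max(0))
```

```text
oiler 214 (array([ 0.4594, -0.0649]), np.float64(0.0139)) med [ 0.46615283 -0.05850132  0.03717795]
green 287 (array([ 0.3997, -0.0043]), np.float64(0.015)) med [0.39765267 0.00744445 0.0359419 ]
purple 137 (array([ 0.5191, -0.2868]), np.float64(0.0073)) med [ 0.51182932 -0.27766119  0.03725844]
oiler [ 0.4607 -0.0657  0.086 ] 0.9400981969534614
green [ 0.4028 -0.0058  0.0747] 0.09838598886982519
purple [ 0.495  -0.1356  0.0933] 0.9400981969534614
bay 106
[[0.596, 0.112, 0.028], [0.598, 0.112, 0.03], [0.601, 0.112, 0.029], [0.602, 0.038, 0.028], [0.604, 0.038, 0.031], [0.607, 0.041, 0.03], [0.609, 0.041, 0.031], [0.612, 0.105, 0.024], [0.614, 0.105, 0.029], [0.616, 0.105, 0.029], [0.619, 0.105, 0.028], [0.622, 0.105, 0.029], [0.624, 0.044, 0.034], [0.627, 0.108, 0.028], [0.63, 0.108, 0.027], [0.633, 0.044, 0.03], [0.635, 0.106, 0.029], [0.637, 0.108, 0.03], [0.64, 0.106, 0.028], [0.645, 0.106, 0.029], [0.649, 0.044, 0.029], [0.652, 0.099, 0.026], [0.652, 0.094, 0.025], [0.652, 0.103, 0.033], [0.653, 0.076, 0.024], [0.653, 0.089, 0.023], [0.653, 0.06, 0.024], [0.653, 0.058, 0.023], [0.653, 0.055, 0.023], [0.653, 0.106, 0.029], [0.653, 0.06, 0.031], [0.654, 0.096, 0.029], [0.654, 0.068, 0.03], [0.654, 0.078, 0.028], [0.654, 0.065, 0.028], [0.655, 0.057, 0.027]]
bench z -0.00016712645173783125 bench front edge [[ 3.63401464e-01  6.46768049e-02 -5.76318422e-04]
 [ 3.60962800e-01  6.45977332e-02 -2.52735813e-04]
 [ 3.58503470e-01  6.45471455e-02 -4.33990420e-04]
 [ 3.56030737e-01  6.45127175e-02 -9.02377725e-04]]
bay side [0.59424812 0.03436119 0.02200889] [0.65354371 0.076488   0.03133055]
```

View pics/crop.png

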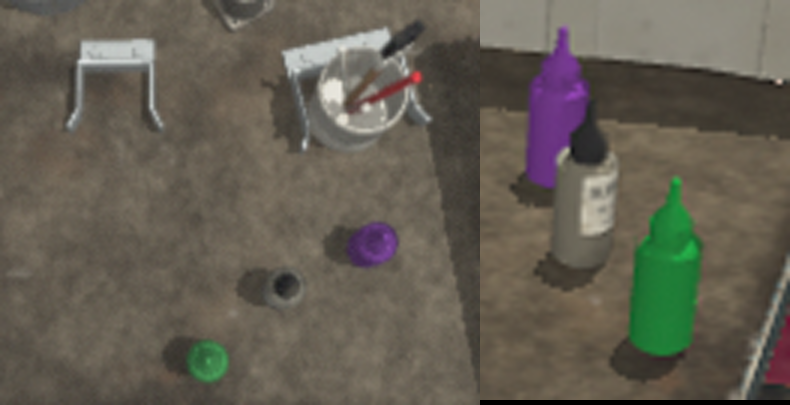

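The crop confirms it: the grey bottle with the label is the target, at (0.460,-0.065). Green is at (0.402,-0.005) and purple at (0.495,-0.136). The narrow bay's back wall is at x≈0.653, its mid-width at y≈0.075, and its yaw is about 0. I'll push with two nearly shut fingertips as a cradle, leaning the hand back 30° so its body clears the nozzle and the contact stays low.

```bash
cat >> h.py <<'E'
from scipy.spatial.transform import Rotation as R
TH=np.radians(30)
def pose(b,head,gap,ztip=0.0115):
    """TCP pose so that the fingertips' front edge is `gap` behind the bottle axis b, pushing along head (rad)"""
    u=np.array([np.cos(head),np.sin(head),0]);k=np.array([0,0,1.])
    z=np.sin(TH)*u-np.cos(TH)*k; x=np.cos(TH)*u+np.sin(TH)*k
    tip=np.array([b[0],b[1],0])-u*(gap+.011*np.cos(TH))+k*ztip
    return tip-z*r.finger_overhang, R.from_matrix(np.c_[x,np.cross(z,x),z]).as_quat()
E
python3 - <<'E'
from h import *
B=(.460,-.065);H=np.radians(52.1)
p=r.current_tool_pos();r.move_linear([p[0],p[1],.45],vel=.25)
r.set_gripper(.19)
q=r.current_q();P,Q=pose(B,H,.034,.16)
j=r.inverse_kinematics(P,Q);print(np.round(j,2))
q[0]=j[0];r.set_joints(q)
r.move_to(P,Q)
d=grab("wrist");save("w1",d);print(np.round(d["mount"],3).tolist())
r.move_linear(pose(B,H,.034)[0],vel=.1)
print(r.current_t(),r.current_opening(),r.current_tool_pos(),P,r.current_contact_force())
d=grab("side");a=d["pixels"][100:260,270:480,::-1];b=cv2.resize(a,(788,600),interpolation=2);cv2.imwrite("pics/s1.png",b)
E
```

```text
[-0.64  0.26  2.1   0.69  0.9  -0.45]
[[0.001, -0.966, -0.258, 0.065], [1.0, 0.001, 0.0, -0.001], [0.0, -0.258, 0.966, -0.12], [0.0, 0.0, 0.0, 1.0]]
5.8333 0.19206660565419292 [ 0.42665214 -0.10812632  0.03085652] [ 0.42650531 -0.10802582  0.17905256] [-1.39544395 -0.41444839  0.28404616]
```

View pics/s1.png

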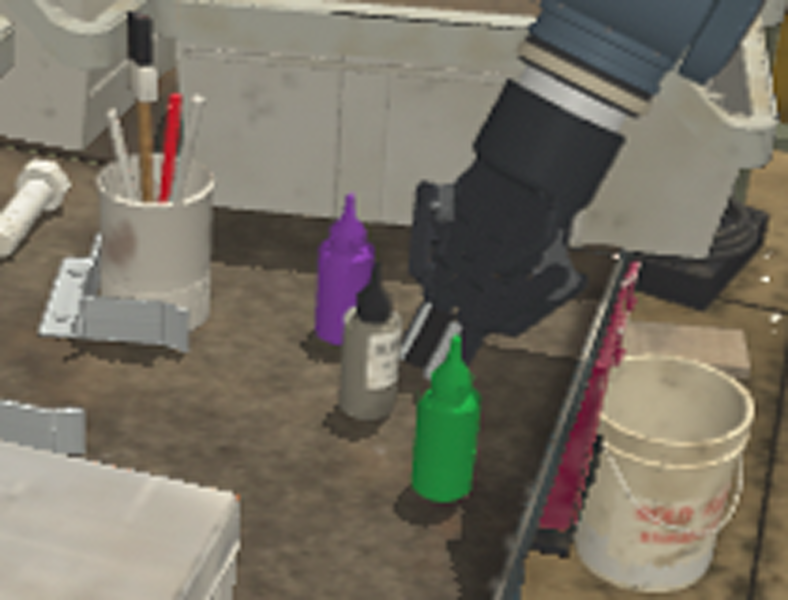

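View pics/w1.png

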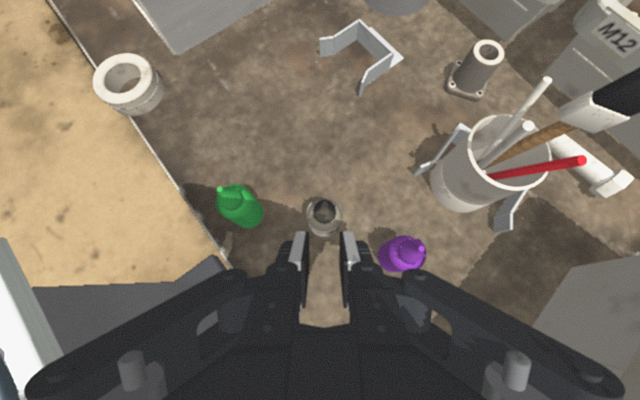

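The side crop shows the fingertips low behind the grey bottle (370,360), clear of purple (345,270) and green (445,430). The wrist view shows the bottle (323,215) centred between the fingers. Starting the push.

```bash
cat >> h.py <<'E'
def bottle(near):
    """bottle: centroid of top-camera cloud points 20..100 mm up within 25 mm of near; also its top height"""
    c=cloud(grab("top"));w=c.reshape(-1,3);k=(w[:,2]>.085)&(w[:,2]<.11)&(np.linalg.norm(w[:,:2]-near,axis=1)<.025)
    return w[k].mean(0).round(4) if k.any() else None,k.sum()
E
python3 - <<'E'
from h import *
B=np.array((.460,-.065));H=np.radians(52.1);u=np.array([np.cos(H),np.sin(H)])
print(bottle(B))
r.move_linear(pose(B,H,.016)[0],vel=.06)
for s in (.015,.06):
    r.move_linear(pose(B+u*s,H,.014)[0],vel=.035)
    print(s,B+u*s,bottle(B+u*s),r.current_contact_force().round(1) if hasattr(r.current_contact_force(),'round') else r.current_contact_force())
print(r.current_t())
d=grab("wrist")["pixels"][100:340,180:500,::-1]; e=grab("side")["pixels"][120:240,280:440,::-1]
cv2.imwrite("pics/m.png",np.hstack([cv2.resize(d,(400,300)),cv2.resize(e,(400,300))]))
E
```

```text
(array([ 0.4621, -0.0675,  0.0918]), np.int64(9))
0.015 [ 0.46921428 -0.05316374] (array([ 0.4708, -0.0529,  0.0921]), np.int64(9)) [-0.3 -0.2 -0.1]
0.06 [ 0.49685711 -0.01765495] (array([ 0.498 , -0.0185,  0.0929]), np.int64(8)) [-0.1  0.1  0.3]
8.55
```

View pics/m.png

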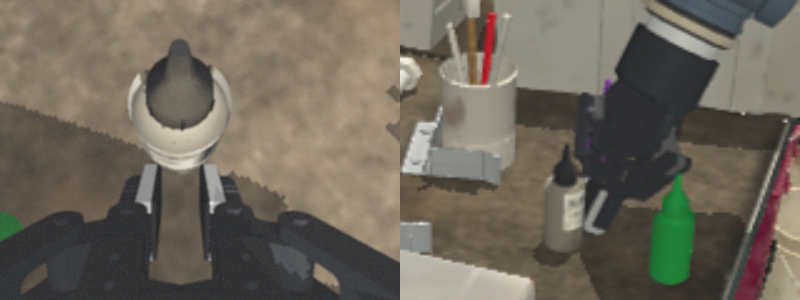

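The bottle is upright, cradled, and following the predicted positions. Next I finish leg 1, swing round behind it and push into the bay, stopping short to check.

Run:
```python
from h import *
B=np.array((.460,-.065));H=np.radians(52.1);W=np.array((.565,.072))
r.move_linear(pose(W,H,.014)[0],vel=.035)
r.move_linear(pose(W,H,.022)[0],vel=.05)
b,n=bottle(W);print(W,b,n)
for a in (40,28,14,0):
    P,Q=pose(W,np.radians(a),.024);r.move_linear(P,Q,vel=.05)
C=np.array((b[0]-.001,b[1]))
P,Q=pose(C,0,.022);r.move_linear(P,Q,vel=.05)
print(C,bottle(W),r.current_t())
X=np.array((.612,.074)); y=C[1]
h=np.arctan2(X[1]-C[1],X[0]-C[0]);print(h)
r.move_linear(pose(X,0,.014)[0],vel=.035)
print(bottle(X),r.current_t(),r.current_contact_force())
w=cloud(grab("top"))[150:205,270:330].reshape(-1,3);w=w[(w[:,2]>.022)&(w[:,2]<.034)]
for s in (w[:,1]<.05,w[:,1]>.1): print(np.median(w[s&(w[:,0]>.615)&(w[:,0]<.645)],0))
d=grab("wrist")["pixels"][60:340,140:500,::-1]; e=grab("side")["pixels"][120:240,240:400,::-1]
cv2.imwrite("pics/m2.png",np.hstack([cv2.resize(d,(400,300)),cv2.resize(e,(400,300))]))
```

```text
[0.565 0.072] [0.5656 0.0707 0.0914] 9
[0.5646 0.0707] (array([0.5652, 0.0709, 0.0921]), np.int64(8)) 15.3917
0.06950809650682388Traceback (most recent call last):
  File "<stdin>", line 13, in <module>
cell.PlanningError: the arm cannot follow that straight line within its joint ranges
```

Run:
```python
from h import *
import h
print(np.round(r.current_q(),3),r.current_tool_pos(),r.current_t())
for t in (30,25,20,35):
  h.TH=np.radians(t)
  for x in (.5646,.58,.60,.612,.637):
    P,Q=pose((x,.073),0,.014);j=r.inverse_kinematics(P,Q);print(t,x,None if j is None else np.round(j,3))
```

```text
[ 0.06   0.599  2.151  3.366  0.135 -1.742] [0.52217175 0.07054109 0.03057156] 15.3917
30 0.5646 [ 0.065  0.606  2.131  3.41   0.122 -1.781]
30 0.58 [ 0.062  0.618  2.094  3.465  0.098 -1.838]
30 0.6 None
30 0.612 None
30 0.637 None
25 0.5646 None
25 0.58 None
25 0.6 [ 0.057  0.63   1.996 -0.292  0.083  1.914]
25 0.612 [ 0.055  0.641  1.966 -0.234  0.101  1.854]
25 0.637 [ 0.053  0.667  1.903 -0.162  0.138  1.779]
20 0.5646 [ 0.059  0.597  2.032 -0.122  0.166  1.746]
20 0.58 [ 0.057  0.612  1.994 -0.104  0.188  1.726]
20 0.6 [ 0.054  0.632  1.944 -0.086  0.218  1.706]
20 0.612 [ 0.053  0.645  1.913 -0.078  0.236  1.696]
20 0.637 [ 0.051  0.672  1.848 -0.064  0.273  1.68 ]
35 0.5646 [ 0.068  0.623  2.175  3.288  0.269 -1.657]
35 0.58 [ 0.065  0.634  2.138  3.297  0.243 -1.669]
35 0.6 [ 0.062  0.648  2.09   3.314  0.209 -1.688]
35 0.612 [ 0.06   0.658  2.06   3.326  0.19  -1.703]
35 0.637 [ 0.057  0.678  1.999  3.364  0.149 -1.744]
```

At 30° tilt joint 5 runs into its lower limit, so I lean the hand to 38° for the last leg.

```bash
sed -i 's/^TH=.*/TH=np.radians(38)/' h.py
python3 - <<'E'
from h import *
C=np.array((.5646,.0707))
P,Q=pose(C,0,.028);r.move_linear(P,Q,vel=.05)
X=np.array((.612,.074))
r.move_linear(pose((C[0],.0715),0,.015)[0],vel=.05)
r.move_linear(pose(X,0,.014)[0],vel=.035)
print(bottle(X),r.current_t(),r.current_contact_force())
w=cloud(grab("top"))[150:205,270:330].reshape(-1,3);w=w[(w[:,2]>.022)&(w[:,2]<.034)]
for s in (w[:,1]<.05,w[:,1]>.1): print(np.median(w[s&(w[:,0]>.615)&(w[:,0]<.645)],0))
d=grab("wrist")["pixels"][60:340,140:500,::-1]; e=grab("side")["pixels"][120:240,240:400,::-1]
cv2.imwrite("pics/m2.png",np.hstack([cv2.resize(d,(400,300)),cv2.resize(e,(400,300))]))
E
```

```text
(array([0.6111, 0.0742, 0.0915]), np.int64(8)) 17.7333 [ 0.5226669   0.41549574 -0.9103442 ]
[0.6303455  0.04389726 0.02989755]
[0.62819869 0.10608059 0.02939304]
```

View pics/m2.png

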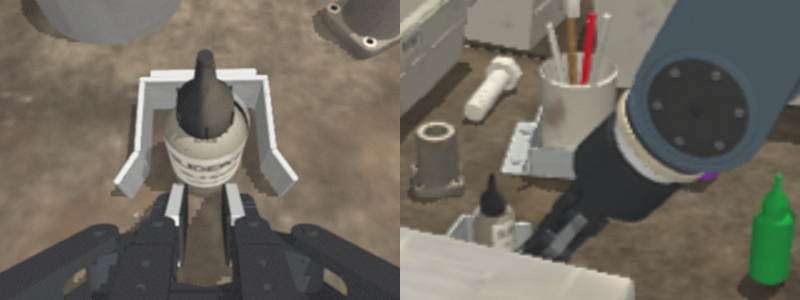

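The bottle is upright in the bay mouth and centred. Now I push home slowly until the force rises.

Run:
```python
from h import *
r.move_linear(pose((.630,.075),0,.014)[0],vel=.035)
f0=np.array(r.current_contact_force());print(f0)
x=.630
while x<.643:
    x+=.001;r.move_linear(pose((x,.075),0,.014)[0],vel=.02)
    f=np.array(r.current_contact_force())-f0;print(round(x,3),f.round(1))
    if f[0]<-2.5: break
print(bottle((x,.075)),r.current_t())
r.sleep(.2)
r.move_linear(pose((x,.075),0,.05)[0],vel=.04)
P=pose((x,.075),0,.12,.15)[0];r.move_linear(P,vel=.15)
r.sleep(.3);print(bottle((x,.075)),r.current_t())
d=grab("top");c=cloud(d);w=c.reshape(-1,3)
k=(w[:,2]>.02)&(w[:,2]<.034)&(abs(w[:,0]-.655)<.008)&(abs(w[:,1]-.075)<.03);print("wall x",np.percentile(w[k][:,0],[5,50,95]),k.sum())
e=grab("wrist")["pixels"][:,:,::-1]
cv2.imwrite("pics/f.png",np.hstack([cv2.resize(d["pixels"][100:300,220:420,::-1],(400,400)),cv2.resize(e[:300,170:470],(400,400))]))
```

```text
[-0.44268427  0.08081737  0.227859  ]
0.631 [ 0.3 -0.2 -0.4]
0.632 [-0.3 -0.6 -0.5]
0.633 [-0.1  0.1 -0.5]
0.634 [ 0.2 -0.6 -0.2]
0.635 [-0.5  0.3 -0.1]
0.636 [-0.9  0.1 -0.8]
0.637 [-3.2 -0.3  1.1]
(array([0.6355, 0.0759, 0.0927]), np.int64(9)) 20.35Traceback (most recent call last):
  File "<stdin>", line 12, in <module>
cell.PlanningError: the arm cannot follow that straight line within its joint ranges
```

Contact came at x≈0.6365, as expected for home. The fingers are already backed off, so I withdraw by a joint move instead.

Run:
```python
from h import *
p=np.array(r.current_tool_pos());print(p)
for dx,dz in ((-.03,.12),(-.02,.1),(0,.1),(0,.07)):
    try: r.move_linear(p+[dx,0,dz],vel=.12);print(dx,dz);break
    except r.PlanningError: pass
r.sleep(.3);print(bottle((.637,.075)),r.current_t(),r.current_tool_pos())
d=grab("top");c=cloud(d);w=c.reshape(-1,3)
k=(w[:,2]>.02)&(w[:,2]<.034)&(abs(w[:,0]-.655)<.008)&(abs(w[:,1]-.075)<.03);print("wall x",np.percentile(w[k][:,0],[5,50,95]),k.sum())
e=grab("wrist")["pixels"][:,:,::-1]
cv2.imwrite("pics/f.png",np.hstack([cv2.resize(d["pixels"][100:300,220:420,::-1],(400,400)),cv2.resize(e[:300,170:470],(400,400))]))
```

```text
[0.56504268 0.07497628 0.02891622]
-0.02 0.1
(array([0.6351, 0.0761, 0.0926]), np.int64(10)) 22.9667 [0.54495407 0.0749595  0.12861364]
wall x [0.65219205 0.6531912  0.65426016] 24
```

View pics/f.png

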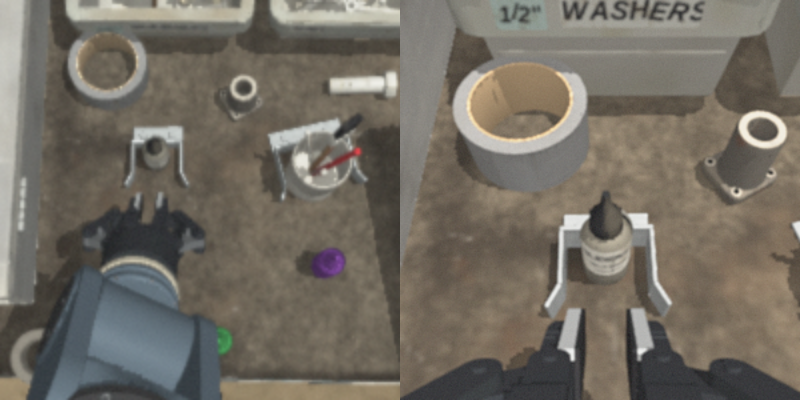

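The bottle stands upright in the bay against the back wall at (0.635, 0.076), and everything else is where it was. Handing in.

```bash
python3 -c "
from cell import r
print(r.hand_in())"
```

```text
the job is handed in; nothing more can be done
None
```

The oiler bottle was pushed upright into the narrow bay and stands against its back wall. I handed the job in at about 23 s with the arm clear, and the final pictures show the tin, look-alikes and loose parts in view still in their places.

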